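# Line the glassware up by height on the bench rail

### The job

Stand the measuring cylinder, the reagent bottle, the dropper bottle and the small beaker on the wooden bench rail in order of height, one upright in the middle of each ring: the tallest beside the rail's high end plate, down to the shortest beside the low end plate. Keep them from tipping over, and leave the timer and the mortar where they are.

Things in the scene. Friction and masses are not known exactly. Their poses are not given: they have to be found in the camera images.
- cylinder: glass measuring cylinder with a blue hexagonal foot, 196 mm tall; tube 30 mm across from 16 mm up to the rim, foot 50 x 57 mm and 7 mm high; 85 g. Origin: centre of the underside of its foot; z up its axis. Stands upright at the start, any yaw.
- bottle: amber reagent bottle with a screw cap, 130 mm tall, round body 62 mm across up to about 80 mm, narrowing above to the cap; 330 g. Origin: centre of the underside of its foot; z up its axis. Stands upright at the start, any yaw.
- dropper: small dropper bottle with a black bulb, 97 mm tall; body 36 mm across up to about 50 mm, narrowing to the bulb, 13 mm across; 62 g. Origin: centre of the underside of its foot; z up its axis. Stands upright at the start, any yaw.
- beaker: open glass beaker with pale green filling (solid, does not spill), 68 mm tall, 50 to 54 mm across the wall, rim 53 x 58 mm with its spout; light, 17 g. Origin: centre of the underside of its foot; z up its axis. Stands upright at the start, any yaw.
- rail: fixed wooden board lying on the bench, 100 mm (x) by 424 mm (y), 12 mm thick, with four inlaid dark rings 76 mm across on its top. Origin: centre of its underside; x across the board, y along it, z up. Ring centres at y = -150, -50, +50 and +150 mm, x = 0, z = 12 mm in this frame.
- high_end: fixed upright aluminium plate across one end of the rail, 100 mm wide, 5 mm thick, 70 mm high above the bench; it may be at either end (y = +214.5 or -214.5 mm of the rail). Origin: middle of its lower edge.
- low_end: fixed upright aluminium plate across the other end of the rail, 100 mm wide, 5 mm thick, 20 mm high above the bench. Origin: middle of its lower edge.
- timer: white countdown timer lying flat on the bench, 70 x 62 x 15 mm, loose; not to be disturbed. Origin: centre of its underside.
- mortar: white porcelain mortar (bowl), 89 x 94 x 58 mm, loose; not to be disturbed. Origin: centre of its underside.
There are look-alikes about, which are no part of the job. Of the things shaped like the high_end, the aluminium one is meant. What is shaped like the beaker but turquoise is not meant.

How it is judged (in metres and radians):
At the end, for the whole second after the job is handed in: Each of the four stands upright (within 0.1 rad) on the rail, released and at rest, its foot's centre within 12 mm along and 12 mm across the rail of its ring's centre, in the order cylinder, reagent bottle, dropper bottle, beaker from the high end plate to the low one (((y of high_end in the frame of rail above 0 m and y of cylinder in the frame of rail between 0.138 and 0.162 m and y of bottle in the frame of rail between 0.038 and 0.062 m and y of dropper in the frame of rail between -0.062 and -0.038 m and y of beaker in the frame of rail between -0.162 and -0.138 m) or (y of high_end in the frame of rail below 0 m and y of cylinder in the frame of rail between -0.162 and -0.138 m and y of bottle in the frame of rail between -0.062 and -0.038 m and y of dropper in the frame of rail between 0.038 and 0.062 m and y of beaker in the frame of rail between 0.138 and 0.162 m)) and x of cylinder in the frame of rail between -0.012 and 0.012 m and z of cylinder in the frame of rail between 0.007 and 0.017 m and angle between each of cylinder, bottle, dropper, beaker's own z axis and vertical below 0.1 rad and linear speed of each of cylinder, bottle, dropper, beaker below 0.02 m/s and x of bottle in the frame of rail between -0.012 and 0.012 m and z of bottle in the frame of rail between 0.007 and 0.017 m and x of dropper in the frame of rail between -0.012 and 0.012 m and z of dropper in the frame of rail between 0.007 and 0.017 m and x of beaker in the frame of rail between -0.012 and 0.012 m and z of beaker in the frame of rail between 0.007 and 0.017 m); the robot touches nothing.
It fails at once if one of the four tips over (more than 0.6 rad) (angle between any of cylinder, bottle, dropper, beaker's own z axis and vertical above 0.6 rad).
It fails at once if the timer or the mortar is moved by more than 20 mm (distance of any of timer, mortar from where it was at the start of the episode above 0.02 m).
It also fails if it takes over 106 s, if anything falls off the work surface, if the arm or the gripper's body presses on something with over 40 N, if the wrist force passes 120 N, or if a joint passes its speed limit or range.

### The arm

A 6-joint arm with a two-finger parallel gripper is mounted at the origin on a cart in front of the work surface, level with it; the furniture and walls round the work are solid. World frame = base frame: x ahead of the robot, y to its left, z up, the work surface at z = 0. Lengths are in m, angles in degrees, forces in N, time in s.
With the tool pointing down it reaches from about 0.35 to 0.875 m from the base axis. Payload 4.2 kg.
Tool frame: the origin (TCP) lies midway between the tips of the shut fingers; the grasp point (between the pads) lies 19 mm behind it; z points along the fingers, y is the line along which they close (so a half turn about z gives the same grasp; the last joint's range is limited). The gripper opens to 87 mm and grips with 3 to 60 N. Pads are 19 mm wide; open, the fingers measure 117 mm over their backs; the gripper's body (75 mm by 190 mm) begins 51 mm behind the grasp point.
Start: joints at [81.394, 22.042, 0.453, 0, -68.411, -14.817], TCP at [0.248, 0.573, 0.197] pointing down, gripper open.
Joint ranges: [-179.83, 179.83], [-69.29, 118.12], [-61.27, 80.66], [-181.25, 117.63], [-171.15, -9.14], [-177.46, 177.46]. Speed limits (degrees/s): [159.86, 159.86, 180, 180, 180, 180].

### API

Orientations are given as a 3x3 rotation matrix whose columns are the frame's x, y, z axes.
In Python, from station import sensors, eyes, workorder gives the robot as it stands.
- The arm moves only by the shell command python3 -m handwheel 'ROWS'. ROWS is a JSON list of rows, 1 to 8 of them, each of 7 numbers: the opening from 0.0 (shut) to 1.0 (fully open), then dx, dy, dz in m, then a rotation vector rx, ry, rz in degrees; each row is the pose to reach, as a shift and turn from the pose commanded when the command began, along the tool's axes at that moment; what a row does not reach only later rows make up. A row lasts 1/10 s, in which the tool goes at most 0.05 m and 8.59 degrees, less where a joint would pass 70% of its speed; a pose out of reach is approached as far as the arm can. The fingers move at their own pace and stop on an object; the grip force is fixed at half the most. Time passes only in rows, so rows that do not move let the fingers close. It prints the time, the measured TCP pose, the force, the opening and the grip force at its end.
- sensors.sense(): the state, without advancing time (a new reading comes with each control period).
- eyes.capture(name): name is "scene" or "top" or "wrist"; returns a dict with "pixels" (384x512x3 uint8, red, green, blue), "z_map" (384x512 float32, m along the optical axis (not along the pixel's ray), 0 where there is no reading), "K" (3x3 intrinsics, pixels), "distortion" ([k1, k2, p1, p2, k3] as OpenCV has them; the pictures are not rectified), "world_from_camera" (4x4, takes a point from camera to world coordinates). Camera axes: x right, y up, looking along -z (the intrinsics and any distortion apply to the point x, -y, -z); pixel columns grow to the right and rows downward; lengths in m; the calibration is good to about 2 mm. A picture is of the moment at which its call begins.
- workorder.finish_job(): hands the job in; it is judged then, once.
The state is a dict: "time_s": time; "joints": joint angles; "joint_velocities": joint speeds; "effort": joint torques, N m; "tcp_pos": TCP position; "ee_rot": TCP orientation; "wrist_force": force on the tool from outside, world axes, zero at the start; "moment": the same for the moment, N m; "gripper_width": opening from 0.0 (shut) to 1.0 (fully open); "gripper_force": force on a finger pad.
Only numpy, scipy, OpenCV 4.12 (cv2) and the standard library are available. Lean on these libraries where they do the work, as an engineer would, in place of code of your own. Each camera call takes 0.05 s, during which the arm holds its last target. There are 200 camera calls.

## Working session

There is one attempt and no reset: what is moved stays moved. The work goes in short steps, Python scripts to look and compute and a shell command to move; the robot and the scene stay as the last step left them, time stands still between calls to the robot, and variables do not carry over. Pictures are saved under pics/ and viewed, at most 14 in all, crops included, and the job is handed in when it is done.

```bash
mkdir -p pics; ls
python3 - <<'E'
from station import sensors, eyes
import cv2, numpy as np
s=sensors.sense(); print(s['time_s'],s['tcp_pos'],s['ee_rot'])
for n in ('scene','top'):
    d=eyes.capture(n); np.savez(f'{n}0.npz',**d)
    cv2.imwrite(f'pics/{n}0.png',cv2.resize(d['pixels'][:,:,::-1],(800,600),interpolation=cv2.INTER_CUBIC)); print(n,d['K'].tolist(),d['distortion'],np.round(d['world_from_camera'],3).tolist(),(d['z_map']>0).mean())
E
```

```text
pics
0.0 [0.24816931 0.57289019 0.19623784] [[ 9.17504842e-01 -3.97723756e-01 -8.24294980e-04]
 [-3.97724605e-01 -9.17502530e-01 -2.06031194e-03]
 [ 6.31422735e-05  2.21818857e-03 -9.99997538e-01]]
scene [[368.96483254910015, 0.0, 250.15335427961048], [0.0, 368.96483254910015, 194.35847738905835], [0.0, 0.0, 1.0]] [-0.01222606  0.          0.          0.          0.        ] [[0.856, 0.319, -0.406, 0.184], [-0.517, 0.538, -0.666, -0.725], [0.006, 0.78, 0.625, 0.641], [0.0, 0.0, 0.0, 1.0]] 0.9910786946614584
top [[493.37558466680343, 0.0, 255.24568469653386], [0.0, 493.37558466680343, 187.96753975792473], [0.0, 0.0, 1.0]] [0.06640921 0.         0.         0.         0.        ] [[-0.024, 0.999, -0.048, 0.486], [-1.0, -0.024, 0.001, -0.073], [-0.0, 0.048, 0.999, 1.576], [0.0, 0.0, 0.0, 1.0]] 0.9959564208984375
```

View pics/scene0.png

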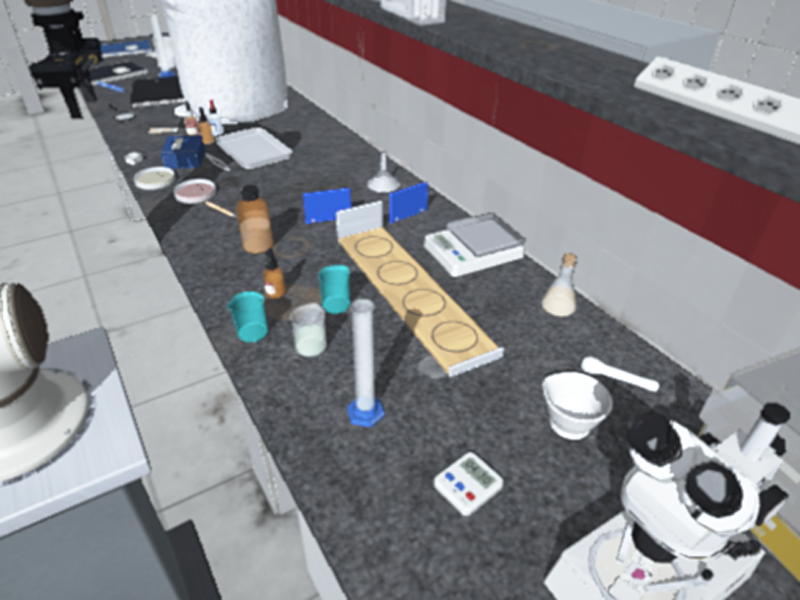

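View pics/top0.png

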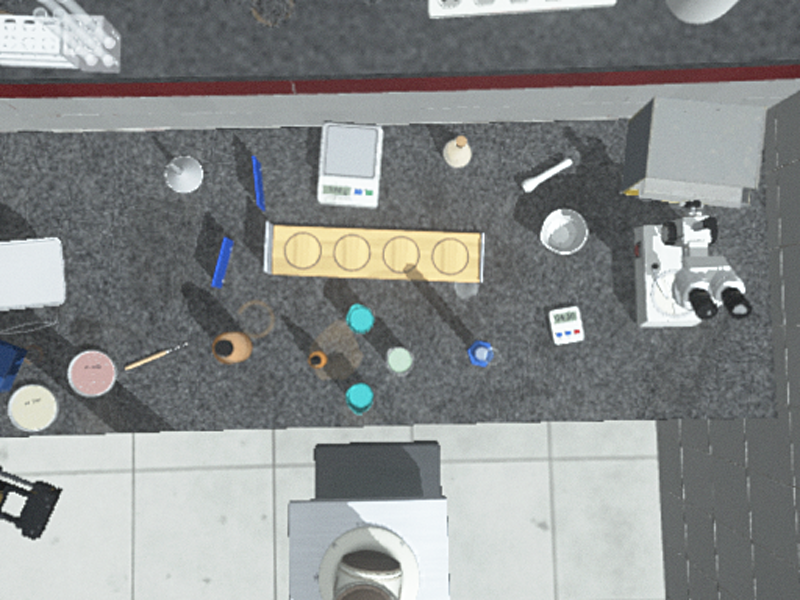

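The top view (800x600 px) has the rail at x 266–484, y 222–283. Its high plate is at the left end (268,247) and the low one at (483,257). The objects are cylinder (481,353), bottle (232,347), dropper (318,359), timer (566,325) and mortar (563,232).

Candidates:
- **Beaker:** pale green (399,359), turquoise (360,318) and turquoise (359,398). The pale green one is meant, because turquoise is excluded.
- **high_end:** grey (268,247), blue (222,262) and blue (259,182). The grey aluminium one on the rail is meant.

I'll confirm both in an enlarged crop.

```bash
cat > h.py <<'E'
import numpy as np, cv2
def rays(d,uv):
    uv=np.asarray(uv,float).reshape(-1,1,2)
    p=cv2.undistortPoints(uv,d['K'],d['distortion']).reshape(-1,2)
    T=d['world_from_camera']; v=np.c_[p[:,0],-p[:,1],-np.ones(len(p))]@T[:3,:3].T
    return T[:3,3],v
def plane(d,uv,z):
    o,v=rays(d,uv); return o+v*((z-o[2])/v[:,2])[:,None]
def tri(d1,u1,d2,u2):
    o1,a=rays(d1,u1);o2,b=rays(d2,u2);a=a[0];b=b[0]
    s=np.linalg.lstsq(np.c_[a,-b],o2-o1,rcond=None)[0]
    p,q=o1+s[0]*a,o2+s[1]*b
    return (p+q)/2,np.linalg.norm(p-q)
def cloud(d):
    h,w=d['z_map'].shape; u,v=np.meshgrid(np.arange(w),np.arange(h))
    o,r=rays(d,np.stack([u,v],-1).reshape(-1,2).astype(float))
    return (o+r*d['z_map'].reshape(-1,1)).reshape(h,w,3)
E
python3 - <<'E'
import numpy as np,cv2
t=np.load('top0.npz');s=np.load('scene0.npz')
a=cv2.resize(t['pixels'][130:262,130:330,::-1],(800,528),interpolation=cv2.INTER_CUBIC)
b=cv2.resize(s['pixels'][112:277,140:330,::-1],(690,600),interpolation=cv2.INTER_CUBIC)
cv2.imwrite('pics/ctop.png',a);cv2.imwrite('pics/cscene.png',b)
from h import *
for n,d in (('top',t),('scene',s)):
    c=cloud(d)
    print(n)
    for k,(x,y) in dict(cyl=(.45,-.2),bot=(.45,.27)).items(): pass
    hsv=cv2.cvtColor(d['pixels'],cv2.COLOR_RGB2HSV)
    m=(c[...,2]>.008)&(c[...,0]>.28)&(c[...,0]<.85)&(abs(c[...,1])<.5)&(c[...,2]<.25)
    N,L,st,ce=cv2.connectedComponentsWithStats(m.astype(np.uint8))
    for i in range(1,N):
        if st[i,4]>25:
            p=c[L==i]; zt=np.percentile(p[:,2],98); q=p[p[:,2]>zt-.008]
            print(st[i],'med',np.round((p[:,:2].min(0)+p[:,:2].max(0))/2,3),'ztop',round(zt,3),'top xy',np.round(q.mean(0)[:2],3))
E
```

```text
top
[284  90  18  17 211] med [ 0.835 -0.201] ztop 0.108 top xy [ 0.845 -0.2  ]
[ 203   96   41   36 1312] med [0.797 0.021] ztop 0.047 top xy [0.823 0.016]
[161  99   9  36 153] med [0.79  0.207] ztop 0.075 top xy [0.791 0.202]
[106 101  23  21 315] med [0.817 0.359] ztop 0.071 top xy [0.818 0.358]
[333 100  33  23 182] med [ 0.8   -0.379] ztop 0.027 top xy [ 0.795 -0.374]
[346 134  30  28 643] med [ 0.677 -0.405] ztop 0.061 top xy [ 0.676 -0.404]
[ 169  141  142   40 3737] med [ 0.651 -0.029] ztop 0.054 top xy [0.659 0.182]
[135 151  15  33 204] med [0.633 0.276] ztop 0.073 top xy [0.63  0.278]
[222 194  18  19 253] med [0.515 0.003] ztop 0.071 top xy [0.516 0.004]
[351 196  22  25 396] med [ 0.49  -0.409] ztop 0.02 top xy [ 0.492 -0.409]
[135 213  26  20 430] med [0.462 0.257] ztop 0.133 top xy [0.462 0.257]
[301 217  19  17 183] med [ 0.441 -0.236] ztop 0.198 top xy [ 0.436 -0.238]
[248 221  17  20 261] med [ 0.428 -0.074] ztop 0.072 top xy [ 0.43  -0.074]
[197 225  13  12 113] med [0.432 0.091] ztop 0.099 top xy [0.433 0.09 ]
[222 246  17  21 263] med [0.351 0.007] ztop 0.07 top
[... 158 characters left out ...]
1 0.2  ]
[ 151  118   32   72 1045] med [0.458 0.172] ztop 0.13 top xy [0.464 0.253]
[ 194  121  129  118 4385] med [0.648 0.021] ztop 0.066 top xy [0.647 0.23 ]
[ 272  140   50   35 1087] med [0.797 0.021] ztop 0.043 top xy [0.822 0.013]
[347 162  21  39 430] med [ 0.836 -0.205] ztop 0.108 top xy [ 0.845 -0.202]
[ 186  170   58   99 2095] med [ 0.475 -0.11 ] ztop 0.194 top xy [ 0.441 -0.236]
[146 187  26  31 595] med [0.359 0.009] ztop 0.068 top xy [0.361 0.012]
[372 228  49  23 335] med [ 0.796 -0.381] ztop 0.025 top xy [ 0.796 -0.379]
[ 348  239   43   40 1285] med [ 0.678 -0.402] ztop 0.059 top xy [ 0.682 -0.4  ]
[278 290  44  38 976] med [ 0.494 -0.411] ztop 0.016 top xy [ 0.492 -0.413]
```

View pics/ctop.png

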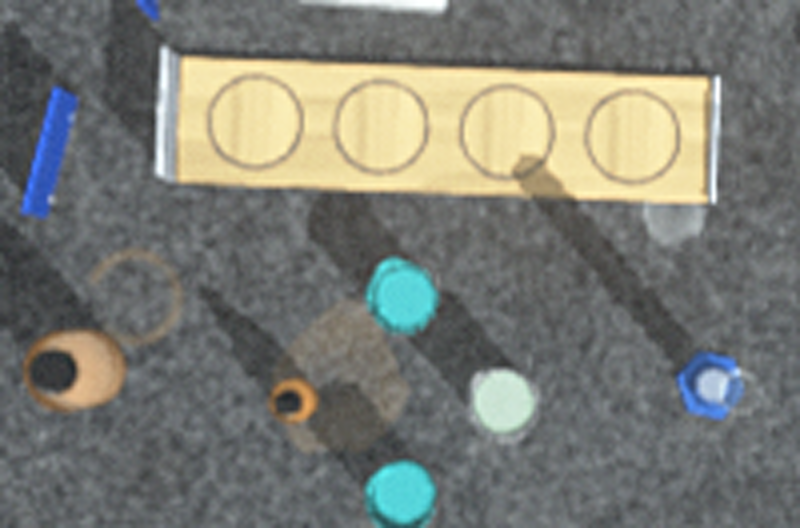

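View pics/cscene.png

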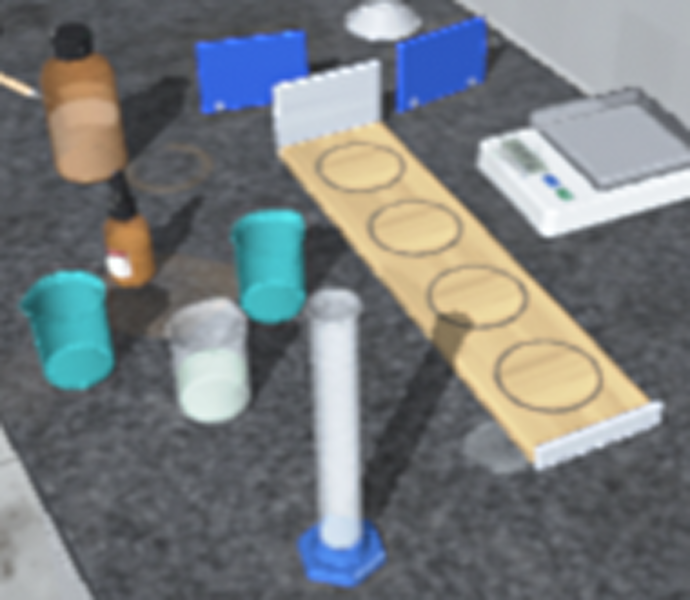

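The crops confirm it. The grey plate at (167,115) in the top crop stands on the rail, and the other two are blue. The only pale green beaker is at (503,402); the other two are turquoise. Next I'll triangulate the tops and the rings from both views.

Run:
```python
import numpy as np,cv2
from h import *
t=np.load('top0.npz');s=np.load('scene0.npz')
T=lambda x,y:[(x+.5)/4-.5+130,(y+.5)/4-.5+130]
k=600/165; S=lambda x,y:[(x+.5)/(690/190)-.5+140,(y+.5)/k-.5+112]
F=dict(botcap=((52,369),(72,32)),bulb=((289,401),(122,172)),beakrim=((503,402),(208,318)),cylrim=((737,389),(336,304)),
r0=((256,122),(360,166)),r1=((381,127),(415,228)),r2=((507,132),(477,296)),r3=((632,136),(549,376)))
for n,(a,b) in F.items():
    p,e=tri(t,T(*a),s,S(*b)); print(n,np.round(p,4),'gap',round(e,4),'plane.012',np.round(plane(t,T(*a),.012)[0,:2],4) if n[0]=='r' else '')
for n,d in (('top',t),('scene',s)):
    hsv=cv2.cvtColor(d['pixels'],cv2.COLOR_RGB2HSV)
    c=cloud(d)
    m=cv2.inRange(hsv,(105,150,90),(125,255,255))*((abs(c[...,0]-.44)<.05)&(abs(c[...,1]+.236)<.05))
    v,u=np.nonzero(m); r=cv2.minAreaRect(np.c_[u,v].astype(np.float32)); print(n,'foot',r,len(u),plane(d,r[0],.004))
    m=cv2.inRange(hsv,(10,60,120),(28,200,255))*((c[...,0]>.58)&(c[...,0]<.72)&(abs(c[...,1])<.3))
    v,u=np.nonzero(m); P=plane(d,np.c_[u,v],.012)[:,:2].astype(np.float32); r=cv2.minAreaRect(P); print('rail',r,cv2.boxPoints(r).round(3).tolist())
    # orange bodies
    for nm,x,y in (('bot',.46,.26),('drop',.432,.09)):
        m=cv2.inRange(hsv,(5,80,60),(25,255,255))*((abs(c[...,0]-x)<.05)&(abs(c[...,1]-y)<.05)); v,u=np.nonzero(m); p=c[m>0]; print(nm,len(u),p.min(0).round(3),p.max(0).round(3))
```

```text
botcap [0.4658 0.2552 0.1302] gap 0.0016 plane.012 
bulb [0.4372 0.0868 0.0994] gap 0.002 plane.012 
beakrim [ 0.4313 -0.0725  0.0759] gap 0.0014 plane.012 
cylrim [ 0.4412 -0.2358  0.1968] gap 0.0019 plane.012 
r0 [0.6552 0.1179 0.0152] gap 0.0014 plane.012 [0.6549 0.1186]
r1 [0.6493 0.019  0.0133] gap 0.0019 plane.012 [0.6486 0.0195]
r2 [ 0.6427 -0.081   0.0146] gap 0.0018 plane.012 [ 0.6422 -0.0805]
r3 [ 0.6373 -0.1803  0.013 ] gap 0.002 plane.012 [ 0.6366 -0.1798]
top foot ((305.826904296875, 225.36538696289062), (12.355317115783691, 14.512594223022461), 11.309932708740234) 72 [[ 0.43927136 -0.2326209   0.004     ]]
rail ((0.6451074481010437, -0.029761582612991333), (0.422007292509079, 0.10248471796512604), 86.37374877929688) [[0.5809999704360962, -0.2370000034570694], [0.6830000281333923, -0.24400000274181366], [0.7099999785423279, 0.17800000309944153], [0.6069999933242798, 0.18400000035762787]]
bot 292 [ 0.434  0.226 -0.004] [0.494 0.284 0.134]
drop 82 [ 0.419  0.073 -0.003] [0.451 0.11  0.076]
scene foot ((233.25889587402344, 264.38275146484375), (15.698484420776367, 22.01778793334961), 86.18592071533203) 198 [[ 0.43676331 -0.24100734  0.004     ]]
rail ((0.645127534866333, -0.03275269269943237), (0.4226790964603424, 0.10675854235887527), 86.2523422241211) [[0.578000009059906, -0.23999999463558197], [0.6850000023841858, -0.24699999392032623], [0.7120000123977661, 0.17499999701976776], [0.6060000061988831, 0.18199999630451202]]
bot 613 [0.435 0.223 0.001] [0.493 0.268 0.114]
drop 189 [ 0.42   0.072 -0.001] [0.452 0.1   0.062]
```

The two views agree to about 2 mm:
- **Tops:** bottle 0.130 m, dropper 0.099 m, beaker about 0.07 m, cylinder 0.197 m.
- **Rings:** z of 0.013–0.015 m.

I'll place the shortest first so the gripper body always clears its neighbours. First move: square the tool to the world axes and go above the beaker.

```bash
python3 -m handwheel '[[1,0.21,0.26,-0.015,0,0,-12],[1,0.425,0.52,-0.03,0,0,-23.43],[1,0.425,0.52,-0.03,0,0,-23.43],[1,0.425,0.52,-0.03,0,0,-23.43],[1,0.425,0.52,-0.03,0,0,-23.43],[1,0.425,0.52,-0.03,0,0,-23.43],[1,0.425,0.52,-0.03,0,0,-23.43],[1,0.425,0.52,-0.03,0,0,-23.43]]'
```

```text
time_s: 0.9
tcp_pos: [0.3571, 0.1869, 0.2152]
ee_rot: [[1.0, 0.001, -0.0], [0.001, -1.0, 0.0], [-0.0, -0.0, -1.0]]
wrist_force: [1.2, 0.3, -0.3]
gripper_width: 1.0
gripper_force: 0.0
```

```bash
python3 -m handwheel '[[1,0.07,0.25,-0.01,0,0,0],[1,0.07,0.25,-0.01,0,0,0],[1,0.07,0.25,-0.01,0,0,0],[1,0.07,0.25,-0.01,0,0,0],[1,0.07,0.25,-0.01,0,0,0],[1,0.07,0.25,-0.01,0,0,0],[1,0.07,0.25,-0.01,0,0,0],[1,0.07,0.25,-0.01,0,0,0]]'
python3 - <<'E'
from station import eyes,sensors
import cv2,numpy as np
d=eyes.capture('wrist');np.savez('w1.npz',**d);print(sensors.sense()['tcp_pos'],np.round(d['world_from_camera'],3).tolist(),d['K'][0])
cv2.imwrite('pics/w1.png',d['pixels'][:,:,::-1])
E
```

```text
time_s: 1.7
tcp_pos: [0.427, -0.0606, 0.2248]
ee_rot: [[1.0, -0.0, -0.001], [-0.0, -1.0, 0.0], [-0.001, -0.0, -1.0]]
wrist_force: [0.2, 0.2, -0.1]
gripper_width: 0.998
gripper_force: 0.0
[ 0.42698436 -0.06009814  0.22495047] [[-0.001, 0.958, 0.288, 0.506], [-1.0, -0.001, -0.001, -0.06], [-0.001, -0.288, 0.958, 0.411], [0.0, 0.0, 0.0, 1.0]] [287.74900925   0.         253.83786976]
```

View pics/w1.png

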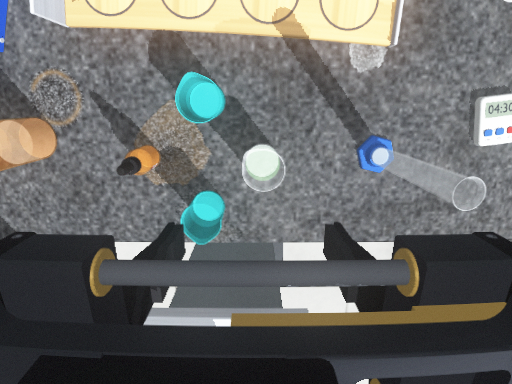

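The wrist view shows the beaker rim at about (264,170), dropper bulb (131,165), bottle (25,142), cylinder foot (376,154) with its rim at (469,193), and all four rings along the top. Next I'll cross-check the beaker by fitting it in this view.

Run:
```python
import numpy as np,cv2
from h import *
w=np.load('w1.npz');t=np.load('top0.npz')
T=lambda x,y:[(x+.5)/4-.5+130,(y+.5)/4-.5+130]
print('rim',tri(w,[264,170],t,T(503,402)), plane(w,[264,170],.068))
print('bulb',tri(w,[131,165],t,T(289,401))); print('cylrim',tri(w,[469,193],t,T(737,389)),'foot',plane(w,[376,154],.005))
c=cloud(w); 
for z0,z1 in ((.03,.064),(.064,.075)):
    m=(abs(c[...,0]-.43)<.04)&(abs(c[...,1]+.073)<.04)&(c[...,2]>z0)&(c[...,2]<z1); p=c[m]; print(m.sum(),p.min(0).round(4),p.max(0).round(4))
cv2.imwrite('pics/w1c.png',cv2.resize(w['pixels'][130:210,220:310,::-1],(675,600),interpolation=cv2.INTER_CUBIC))
```

```text
rim (array([ 0.4303829 , -0.07203766,  0.0685927 ]), np.float64(0.0003341509910873188)) [[ 0.43021908 -0.07189449  0.068     ]]
bulb (array([0.43593149, 0.09105964, 0.06690363]), np.float64(0.0017195415128045657))
cylrim (array([ 0.43996463, -0.23549615,  0.19443227]), np.float64(0.0006148239612160468)) foot [[ 0.43992409 -0.23466132  0.005     ]]
472 [ 0.4047 -0.0956  0.0301] [ 0.4547 -0.0461  0.064 ]
231 [ 0.4028 -0.0966  0.064 ] [ 0.4558 -0.045   0.0684]
```

View pics/w1c.png

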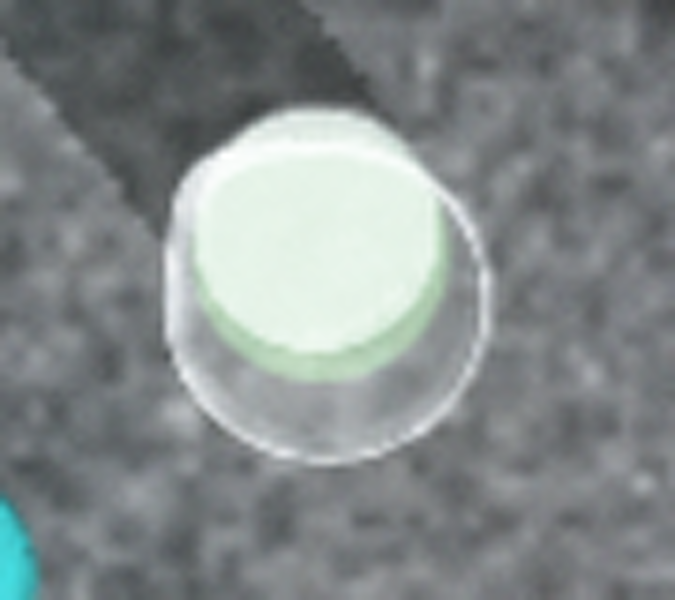

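The beaker's rim circle is centred at world (0.430,−0.0715), height 0.069 m, and its spout points to the upper left in the crop (world +x+y). Closing along y avoids the spout. Now I'll descend and grip.

```bash
python3 -m handwheel '[[1,0.003,0.0112,0.04,0,0,0],[1,0.003,0.0112,0.09,0,0,0],[1,0.003,0.0112,0.14,0,0,0],[1,0.003,0.0112,0.18,0,0,0],[1,0.003,0.0112,0.195,0,0,0],[1,0.003,0.0112,0.195,0,0,0],[0.5,0.003,0.0112,0.195,0,0,0],[0.3,0.003,0.0112,0.195,0,0,0]]'
python3 -m handwheel '[[0,0,0,0,0,0,0],[0,0,0,0,0,0,0],[0,0,0,0,0,0,0],[0,0,0,0,0,0,0],[0,0,0,0,0,0,0]]'
```

```text
time_s: 2.55
tcp_pos: [0.4318, -0.0713, 0.0316]
ee_rot: [[1.0, 0.002, 0.003], [0.002, -1.0, 0.0], [0.003, -0.0, -1.0]]
wrist_force: [1.4, 0.5, 1.0]
gripper_width: 0.896
gripper_force: 0.0
time_s: 3.05
tcp_pos: [0.4307, -0.0722, 0.0307]
ee_rot: [[1.0, 0.0, 0.001], [0.0, -1.0, 0.0], [0.001, -0.0, -1.0]]
wrist_force: [-0.8, 1.1, 4.5]
gripper_width: 0.585
gripper_force: 30.0
```

```bash
python3 -m handwheel '[[0,0,0,-0.03,0,0,0],[0,0.01,0.005,-0.07,0,0,0],[0,0.045,0.023,-0.08,0,0,0],[0,0.085,0.045,-0.08,0,0,0],[0,0.125,0.066,-0.08,0,0,0],[0,0.165,0.087,-0.08,0,0,0],[0,0.195,0.102,-0.08,0,0,0],[0,0.206,0.108,-0.08,0,0,0]]'
python3 -m handwheel '[[0,0,0,0,0,0,0],[0,0,0,0,0,0,0],[0,0,0,0,0,0,0]]'
```

```text
time_s: 3.85
tcp_pos: [0.6385, -0.1819, 0.1086]
ee_rot: [[1.0, -0.002, -0.001], [-0.002, -1.0, -0.0], [-0.001, 0.0, -1.0]]
wrist_force: [-0.7, -0.1, -0.4]
gripper_width: 0.584
gripper_force: 30.0
time_s: 4.15
tcp_pos: [0.6353, -0.1797, 0.1101]
ee_rot: [[1.0, 0.0, -0.001], [0.0, -1.0, 0.0], [-0.001, -0.0, -1.0]]
wrist_force: [-1.0, -0.7, -0.8]
gripper_width: 0.583
gripper_force: 30.0
```

```bash
python3 -m handwheel '[[0,0.001,0,0.03,0,0,0],[0,0.001,0,0.05,0,0,0],[0,0.001,0,0.06,0,0,0],[0,0.001,0,0.064,0,0,0],[0,0.001,0,0.066,0,0,0],[0,0.001,0,0.0665,0,0,0],[0,0.001,0,0.0665,0,0,0]]'
```

```text
time_s: 4.85
tcp_pos: [0.638, -0.1802, 0.0447]
ee_rot: [[1.0, 0.0, 0.002], [0.0, -1.0, -0.0], [0.002, 0.0, -1.0]]
wrist_force: [0.0, -0.9, 0.2]
gripper_width: 0.588
gripper_force: 30.0
```

```bash
python3 -m handwheel '[[0,0,0,0.001,0,0,0],[0,0,0,0.002,0,0,0],[0,0,0,0.002,0,0,0]]'
```

```text
time_s: 5.15
tcp_pos: [0.6379, -0.1802, 0.0428]
ee_rot: [[1.0, 0.0, 0.001], [0.0, -1.0, -0.0], [0.001, 0.0, -1.0]]
wrist_force: [-0.3, 1.1, 3.6]
gripper_width: 0.587
gripper_force: 30.0
```

Contact at 3.6 N, so I'll release, rise, and go to the dropper.

```bash
python3 -m handwheel '[[0.9,0,0,0,0,0,0],[1,0,0,0,0,0,0],[1,0,0,0,0,0,0],[1,0,0,0,0,0,0],[1,0,0,-0.03,0,0,0],[1,0,0,-0.08,0,0,0],[1,0,0,-0.13,0,0,0],[1,0,0,-0.16,0,0,0]]'
python3 -m handwheel '[[1,-0.202,-0.262,0,0,0,0],[1,-0.202,-0.262,0,0,0,0],[1,-0.202,-0.262,0,0,0,0],[1,-0.202,-0.262,0,0,0,0],[1,-0.202,-0.262,0,0,0,0],[1,-0.202,-0.262,0,0,0,0],[1,-0.202,-0.262,0,0,0,0],[1,-0.202,-0.262,0,0,0,0]]'
python3 - <<'E'
from station import eyes,sensors
import cv2,numpy as np
d=eyes.capture('wrist');np.savez('w2.npz',**d);print(sensors.sense()['tcp_pos'])
cv2.imwrite('pics/w2.png',d['pixels'][:,:,::-1])
E
```

```text
time_s: 5.95
tcp_pos: [0.6389, -0.1806, 0.2064]
ee_rot: [[1.0, 0.001, 0.006], [0.001, -1.0, -0.002], [0.006, 0.002, -1.0]]
wrist_force: [1.1, -0.6, 0.8]
gripper_width: 0.993
gripper_force: 0.0
time_s: 6.75
tcp_pos: [0.4334, 0.0838, 0.2021]
ee_rot: [[1.0, 0.005, 0.001], [0.005, -1.0, 0.001], [0.001, -0.001, -1.0]]
wrist_force: [0.9, -0.8, 0.1]
gripper_width: 1.002
gripper_force: 0.0
[0.43452533 0.08295883 0.20209834]
```

View pics/w2.png

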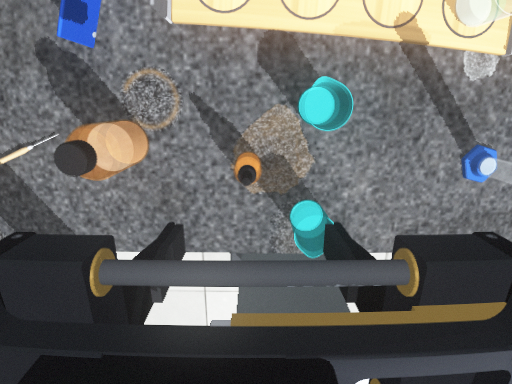

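The dropper bulb is at (247,175), the bottle cap at (76,158), and the beaker stands inside the last ring at about (478,8).

Run:
```python
import numpy as np,cv2
from h import *
w=np.load('w2.npz');t=np.load('top0.npz');s=np.load('scene0.npz')
T=lambda x,y:[(x+.5)/4-.5+130,(y+.5)/4-.5+130]
hsv=cv2.cvtColor(w['pixels'],cv2.COLOR_RGB2HSV);c=cloud(w)
near=(abs(c[...,0]-.436)<.03)&(abs(c[...,1]-.088)<.03)
m=near&(hsv[...,2]<60)&(c[...,2]>.075); v,u=np.nonzero(m); q=[u.mean(),v.mean()]
print('bulb',q,m.sum(),c[m].min(0).round(4),c[m].max(0).round(4),plane(w,q,.095),tri(w,q,t,T(289,401)))
m=near&(c[...,2]>.015)&(c[...,2]<.055); p=c[m];print('body',p.min(0).round(4),p.max(0).round(4))
nb=(abs(c[...,0]-.465)<.045)&(abs(c[...,1]-.255)<.045)
m=nb&(c[...,2]>.123); v,u=np.nonzero(m); q=[u.mean(),v.mean()]
print('cap',q,m.sum(),c[m].min(0).round(4),c[m].max(0).round(4),plane(w,q,.130),tri(w,q,t,T(52,369)))
m=nb&(c[...,2]>.02)&(c[...,2]<.075); p=c[m];print('bbody',p.min(0).round(4),p.max(0).round(4))
for n,zz in (('bulb',near),('bot',nb)):
    p=c[zz&(c[...,2]>.04)]
    for z in np.arange(.045,.14,.01):
        k=p[abs(p[:,2]-z)<.005]
        if len(k)>2: print(n,round(z,3),len(k),'y',k[:,1].min().round(4),k[:,1].max().round(4))
```

```text
bulb [np.float64(229.948039914469), np.float64(353.19900213827515)] 14030 [0.4337 0.058  0.0757] [0.461  0.118  0.3463] [[0.20277863 0.11530619 0.095     ]] (array([0.44366251, 0.07736341, 0.3212016 ]), np.float64(0.02853801987994257))
body [0.4196 0.0771 0.0154] [0.4534 0.1106 0.054 ]
cap [np.float64(71.03322949117342), np.float64(158.75389408099687)] 963 [0.4484 0.2415 0.123 ] [0.4818 0.2753 0.1305] [[0.46608471 0.25522467 0.13      ]] (array([0.46541009, 0.25603799, 0.12850286]), np.float64(0.0008803955128124158))
bbody [0.4377 0.226  0.0201] [0.4963 0.2632 0.075 ]
bulb 0.045 216 y 0.0774 0.1106
bulb 0.055 129 y 0.0799 0.1076
bulb 0.065 106 y 0.0836 0.1043
bulb 0.075 66 y 0.0847 0.1029
bulb 0.085 40 y 0.088 0.1001
bulb 0.095 83 y 0.089 0.0986
bot 0.045 172 y 0.2265 0.2632
bot 0.055 188 y 0.2267 0.2569
bot 0.065 198 y 0.2269 0.2613
bot 0.075 220 y 0.2268 0.2593
bot 0.085 348 y 0.2273 0.2749
bot 0.095 901 y 0.2282 0.2809
bot 0.105 555 y 0.2328 0.2757
bot 0.115 199 y 0.2411 0.2613
bot 0.125 1015 y 0.2414 0.2753
bot 0.135 12 y 0.2453 0.267
```

Run:
```python
import numpy as np,cv2
from h import *
w=np.load('w2.npz');c=cloud(w)
hsv=cv2.cvtColor(w['pixels'],cv2.COLOR_RGB2HSV)
sub=np.zeros(hsv.shape[:2],bool);sub[150:190,230:268]=1
for n,m,z in (('dark',sub&(hsv[...,2]<50),.09),('orange',sub&(hsv[...,0]<20)&(hsv[...,1]>170)&(hsv[...,2]>120),.04)):
    v,u=np.nonzero(m);print(n,m.sum(),u.min(),u.max(),v.min(),v.max(),(u.min()+u.max())/2,u.mean(),v.mean(),plane(w,[(u.min()+u.max())/2,v.mean()],z))
v,u=np.nonzero(sub&(c[...,2]>.08)); print('depth>.08',u.min(),u.max(),v.min(),v.max(),len(u),plane(w,[(u.min()+u.max())/2,(v.min()+v.max())/2],.093))
```

```text
dark 104 239 254 166 179 246.5 245.82692307692307 172.32692307692307 [[0.4441978  0.09272906 0.09      ]]Traceback (most recent call last):
  File "<stdin>", line 7, in <module>
    return umr_minimum(a, axis, None, out, keepdims, initial, where)
ValueError: zero-size array to reduction operation minimum which has no identity
```

```bash
python3 -m handwheel '[[0.8,0.0025,-0.0088,0,0,0,0],[0.6,0.0025,-0.0088,0.05,0,0,0],[0.6,0.0025,-0.0088,0.09,0,0,0],[0.6,0.0025,-0.0088,0.125,0,0,0],[0.6,0.0025,-0.0088,0.144,0,0,0],[0.5,0.0025,-0.0088,0.144,0,0,0],[0.4,0.0025,-0.0088,0.144,0,0,0],[0.3,0.0025,-0.0088,0.144,0,0,0]]'
python3 -m handwheel '[[0.25,0,0,0,0,0,0],[0,0,0,0,0,0,0],[0,0,0,0,0,0,0],[0,0,0,0,0,0,0],[0,0,0,0,0,0,0],[0,0,0,0,0,0,0],[0,0,0,0,0,0,0]]'
```

```text
time_s: 7.6
tcp_pos: [0.4394, 0.091, 0.0589]
ee_rot: [[1.0, -0.0, 0.003], [-0.0, -1.0, 0.001], [0.003, -0.001, -1.0]]
wrist_force: [0.5, -1.0, 0.2]
gripper_width: 0.414
gripper_force: 0.0
time_s: 8.3
tcp_pos: [0.4385, 0.091, 0.0582]
ee_rot: [[1.0, 0.001, 0.001], [0.001, -1.0, 0.001], [0.001, -0.001, -1.0]]
wrist_force: [0.2, 0.9, 3.8]
gripper_width: 0.117
gripper_force: 30.0
```

```bash
python3 -m handwheel '[[0,0,0,-0.02,0,0,0],[0,0,0,-0.05,0,0,0],[0,0,0,-0.08,0,0,0],[0,0,0,-0.09,0,0,0],[0,0,0,-0.09,0,0,0],[0,0,0,-0.09,0,0,0]]'
python3 - <<'E'
from station import eyes,sensors
import cv2,numpy as np
d=eyes.capture('scene');np.savez('s2.npz',**d);s=sensors.sense();print(s['tcp_pos'],s['gripper_width'],s['gripper_force'])
cv2.imwrite('pics/s2.png',cv2.resize(d['pixels'][60:240,130:340,::-1],(700,600),interpolation=cv2.INTER_CUBIC))
E
```

```text
time_s: 8.9
tcp_pos: [0.4367, 0.0902, 0.1463]
ee_rot: [[1.0, -0.0, -0.003], [-0.0, -1.0, -0.001], [-0.003, 0.001, -1.0]]
wrist_force: [0.8, -0.6, -1.5]
gripper_width: 0.115
gripper_force: 29.9
[0.43652841 0.09005624 0.14600251] 0.11665235406025898 29.906318671492045
```

View pics/s2.png

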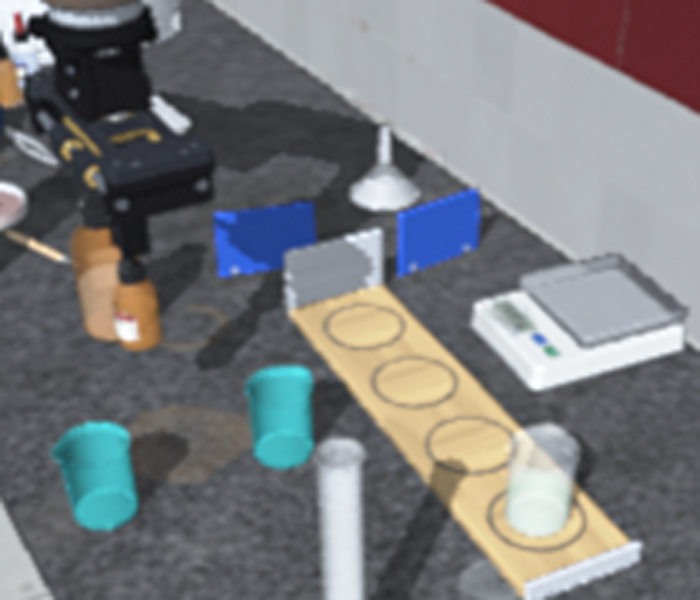

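The dropper hangs upright in the fingers at (135,300), and the beaker stands inside the last ring at (540,490). Now I'll carry the dropper to the third ring, raised to clear the turquoise beaker.

```bash
python3 -m handwheel '[[0,0.01,0.01,-0.03,0,0,0],[0,0.04,0.034,-0.03,0,0,0],[0,0.075,0.063,-0.03,0,0,0],[0,0.11,0.092,-0.03,0,0,0],[0,0.145,0.121,-0.03,0,0,0],[0,0.18,0.15,-0.03,0,0,0],[0,0.2,0.167,-0.03,0,0,0],[0,0.2055,0.1705,-0.03,0,0,0]]'
python3 -m handwheel '[[0,0,0,0.02,0,0,0],[0,0,0,0.05,0,0,0],[0,0,0,0.075,0,0,0],[0,0,0,0.09,0,0,0],[0,0,0,0.097,0,0,0],[0,0,0,0.1,0,0,0],[0,0,0,0.1,0,0,0],[0,0,0,0.1,0,0,0]]'
```

```text
time_s: 9.75
tcp_pos: [0.644, -0.082, 0.1739]
ee_rot: [[1.0, -0.003, -0.005], [-0.003, -1.0, -0.001], [-0.005, 0.001, -1.0]]
wrist_force: [-0.7, 0.2, -1.1]
gripper_width: 0.113
gripper_force: 29.9
time_s: 10.55
tcp_pos: [0.6439, -0.0797, 0.0787]
ee_rot: [[1.0, 0.001, 0.002], [0.001, -1.0, -0.0], [0.002, 0.0, -1.0]]
wrist_force: [0.3, 0.2, -1.1]
gripper_width: 0.119
gripper_force: 29.9
```

```bash
python3 -m handwheel '[[0,-0.001,0,0.004,0,0,0],[0,-0.001,0,0.007,0,0,0],[0,-0.001,0,0.0085,0,0,0],[0,-0.001,0,0.0095,0,0,0],[0,-0.001,0,0.0095,0,0,0]]'
```

```text
time_s: 11.05
tcp_pos: [0.6439, -0.0799, 0.0702]
ee_rot: [[1.0, 0.001, 0.004], [0.001, -1.0, -0.0], [0.004, 0.0, -1.0]]
wrist_force: [-0.8, 0.1, 5.7]
gripper_width: 0.111
gripper_force: 30.0
```

```bash
python3 -m handwheel '[[0.3,0,0,-0.0005,0,0,0],[0.5,0,0,-0.0005,0,0,0],[0.5,0,0,-0.0005,0,0,0],[0.5,0,0,-0.0005,0,0,0],[0.5,0,0,-0.03,0,0,0],[0.5,0,0,-0.07,0,0,0],[0.5,0,0,-0.11,0,0,0],[0.6,0,0,-0.15,0,0,0]]'
python3 -m handwheel '[[1,-0.178,-0.335,0.01,0,0,0],[1,-0.178,-0.335,0.01,0,0,0],[1,-0.178,-0.335,0.01,0,0,0],[1,-0.178,-0.335,0.01,0,0,0],[1,-0.178,-0.335,0.01,0,0,0],[1,-0.178,-0.335,0.01,0,0,0],[1,-0.178,-0.335,0.01,0,0,0],[1,-0.178,-0.335,0.01,0,0,0]]'
python3 -m handwheel '[[1,0,0,0,0,0,0],[1,0,0,0,0,0,0]]'
python3 - <<'E'
from station import eyes,sensors
import cv2,numpy as np
from h import *
print(sensors.sense()['tcp_pos'])
d=eyes.capture('wrist');np.savez('w3.npz',**d);c=cloud(d)
e=eyes.capture('top');np.savez('t3.npz',**e);ct=cloud(e)
for n,c in (('w',c),('t',ct)):
    nb=(abs(c[...,0]-.465)<.04)&(abs(c[...,1]-.255)<.04)&(c[...,2]>.10)&(c[...,2]<.136)
    for z0,z1 in ((.1,.108),(.108,.116),(.116,.124),(.124,.136)):
        p=c[nb&(c[...,2]>z0)&(c[...,2]<z1)]
        if len(p):print(n,z0,len(p),p.min(0).round(4),p.max(0).round(4))
    for nm,x,y in (('beak',.637,-.18),('drop',.642,-.08)):
        p=c[(abs(c[...,0]-x)<.035)&(abs(c[...,1]-y)<.035)&(c[...,2]>.02)&(c[...,2]<.13)]
        if len(p):print(nm,p.min(0).round(4),p.max(0).round(4))
cv2.imwrite('pics/w3.png',d['pixels'][:,:,::-1])
E
```

```text
time_s: 11.85
tcp_pos: [0.642, -0.0799, 0.2194]
ee_rot: [[1.0, 0.0, -0.001], [0.0, -1.0, -0.0], [-0.001, 0.0, -1.0]]
wrist_force: [0.8, -0.7, -0.3]
gripper_width: 0.53
gripper_force: 0.0
time_s: 12.65
tcp_pos: [0.4625, 0.2575, 0.2081]
ee_rot: [[1.0, 0.003, -0.0], [0.003, -1.0, 0.0], [-0.0, -0.0, -1.0]]
wrist_force: [0.6, 0.8, 0.7]
gripper_width: 0.996
gripper_force: 0.0
time_s: 12.85
tcp_pos: [0.4639, 0.2555, 0.208]
ee_rot: [[1.0, 0.002, -0.0], [0.002, -1.0, -0.0], [-0.0, 0.0, -1.0]]
wrist_force: [0.6, 0.1, 0.1]
gripper_width: 0.997
gripper_force: 0.0
[0.46391198 0.25550389 0.20801144]
w 0.1 411 [0.4497 0.2362 0.1   ] [0.4876 0.2818 0.1059]
w 0.108 47 [0.47   0.2431 0.109 ] [0.4809 0.2746 0.1158]
w 0.116 53 [0.4672 0.2424 0.116 ] [0.4809 0.2749 0.1239]
w 0.124 888 [0.4484 0.2426 0.124 ] [0.4809 0.2747 0.1305]
drop [ 0.6262 -0.0668  0.02  ] [ 0.6485 -0.059   0.0268]
t 0.1 16 [0.4376 0.2577 0.1005] [0.479  0.2815 0.1051]
t 0.116 4 [0.4503 0.2677 0.1217] [0.4592 0.2734 0.1239]
t 0.124 70 [0.447  0.2506 0.1241] [0.4765 0.2725 0.1356]
beak [ 0.603  -0.2072  0.0209] [ 0.6628 -0.1552  0.087 ]
drop [ 0.6143 -0.1136  0.0202] [ 0.6555 -0.0511  0.11  ]
```

View pics/w3.png

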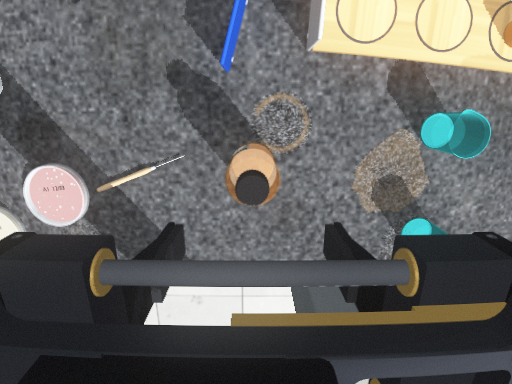

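The bottle cap centre is at (252,187), with its side from z≈0.108 to 0.130 m and about 32 mm across. I'll grip the cap with the tips at z≈0.110, above the shoulder.

```bash
python3 -m handwheel '[[0.9,0.0012,-0.0013,0.03,0,0,0],[0.8,0.0012,-0.0013,0.07,0,0,0],[0.8,0.0012,-0.0013,0.09,0,0,0],[0.8,0.0012,-0.0013,0.098,0,0,0],[0.7,0.0012,-0.0013,0.098,0,0,0],[0.6,0.0012,-0.0013,0.098,0,0,0],[0.5,0.0012,-0.0013,0.098,0,0,0],[0.4,0.0012,-0.0013,0.098,0,0,0]]'
python3 -m handwheel '[[0.2,0,0,0,0,0,0],[0,0,0,0,0,0,0],[0,0,0,0,0,0,0],[0,0,0,0,0,0,0],[0,0,0,0,0,0,0]]'
```

```text
time_s: 13.75
tcp_pos: [0.4661, 0.2569, 0.1114]
ee_rot: [[1.0, 0.0, 0.002], [0.0, -1.0, 0.002], [0.002, -0.002, -1.0]]
wrist_force: [-0.0, 0.5, 0.1]
gripper_width: 0.52
gripper_force: 0.0
time_s: 14.25
tcp_pos: [0.4655, 0.2565, 0.1102]
ee_rot: [[1.0, 0.0, -0.0], [0.0, -1.0, -0.0], [-0.0, 0.0, -1.0]]
wrist_force: [0.2, 0.1, -0.9]
gripper_width: 0.069
gripper_force: 0.0
```

Closed to 0.069 with no force, so the grip may have missed. Looking.

Run:
```python
from station import eyes,sensors
import cv2,numpy as np
s=sensors.sense();print(s['time_s'],s['gripper_width'],s['gripper_force'])
d=eyes.capture('scene');np.savez('s4.npz',**d)
e=eyes.capture('wrist');np.savez('w4.npz',**e)
a=cv2.resize(d['pixels'][60:200,110:280,::-1],(400,330),interpolation=cv2.INTER_CUBIC)
b=cv2.resize(e['pixels'][:,:,::-1],(400,300))
cv2.imwrite('pics/s4.png',np.hstack([a,cv2.copyMakeBorder(b,0,30,0,0,cv2.BORDER_CONSTANT)]))
```

```text
14.25 0.06859577795298151 0.0
```

View pics/s4.png

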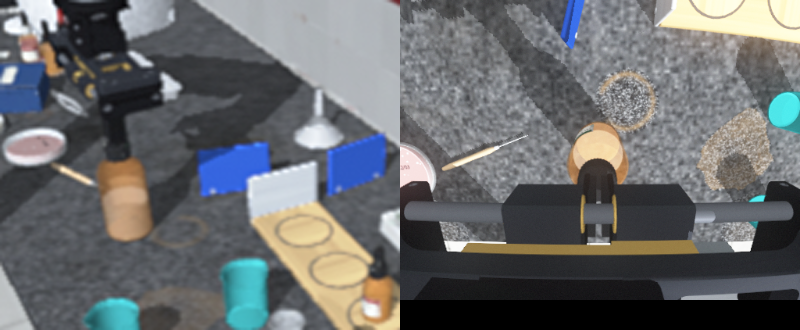

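Run:
```python
import numpy as np,cv2
from h import *
w=np.load('w4.npz');c=cloud(w);s=np.load('s4.npz');cs=cloud(s)
# wrist: depth profile down the column of the bottle centre
for v in range(155,262,6): print(v,c[v,253].round(4),w['pixels'][v,253], end=' | ' if v%12 else '\n')
print()
# scene: around fingertips
u0=int(110+118*170/400)
for v in range(60+int(110*140/330),60+int(240*140/330),3): print(v,cs[v,u0].round(3),s['pixels'][v,u0])
cv2.imwrite('pics/w4c.png',np.hstack([cv2.resize(w['pixels'][145:265,200:306,::-1],(424,480),interpolation=cv2.INTER_CUBIC),cv2.resize(s['pixels'][100:170,140:190,::-1],(343,480),interpolation=cv2.INTER_CUBIC)]))
```

```text
155 [0.4956 0.2583 0.0025] [111  97  83] | 161 [0.4955 0.2581 0.0354] [201 152 111] | 167 [0.4953 0.2581 0.0608] [237 208 164] | 173 [0.4952 0.258  0.0824] [239 210 166] | 179 [0.4927 0.258  0.0914] [241 210 165] | 185 [0.4899 0.258  0.0975] [245 218 169] | 191 [0.4862 0.258  0.1002] [245 215 168] | 197 [0.4823 0.258  0.102 ] [244 212 163] | 203 [0.4807 0.2579 0.1105] [63 54 47] | 209 [0.4807 0.2579 0.1222] [63 52 49] | 215 [0.479  0.2579 0.1283] [64 57 53] | 221 [0.4749 0.2579 0.1283] [65 59 54] | 227 [0.4707 0.2579 0.128 ] [64 57 54] | 233 [0.4668 0.2579 0.1285] [58 53 51] | 239 [0.4624 0.2579 0.1282] [58 54 53] | 245 [0.4581 0.2579 0.1281] [72 69 67] | 251 [0.4536 0.2579 0.1278] [74 72 72] | 257 [0.4494 0.2579 0.1283] [ 99  99 101] | 
106 [0.45  0.171 0.214] [26 28 32]
109 [0.448 0.169 0.207] [24 25 28]
112 [0.469 0.243 0.162] [23 24 26]
115 [0.467 0.243 0.153] [22 24 27]
118 [0.466 0.245 0.143] [25 26 29]
121 [0.466 0.25  0.131] [35 36 38]
124 [0.463 0.242 0.125] [44 46 49]
127 [0.461 0.242 0.116] [44 45 49]
130 [0.46  0.244 0.106] [171 120  73]
133 [0.457 0.236 0.1  ] [167 117  72]
136 [0.454 0.232 0.093] [195 146  99]
139 [0.451 0.227 0.086] [192 150 110]
142 [0.451 0.231 0.074] [208 172 140]
145 [0.449 0.231 0.064] [206 171 138]
148 [0.447 0.23  0.054] [190 156 125]
151 [0.447 0.233 0.043] [196 163 132]
154 [0.445 0.233 0.032] [201 163 129]
157 [0.443 0.233 0.022] [201 165 129]
160 [0.442 0.235 0.01 ] [194 155 121]
```

View pics/w4c.png

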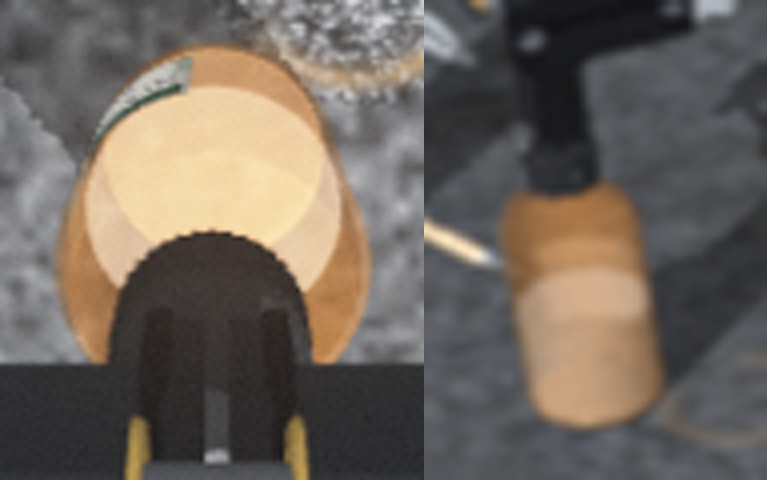

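The cap is between the fingers but offers no resistance, so the cap can't be held. The bottle is still upright at its old spot. I'll open up and grip the 62 mm body instead: tips at z≈0.067, with the gripper body just above the cap.

```bash
python3 -m handwheel '[[0.5,0,0,0,0,0,0],[1,0,0,0,0,0,0],[1,0,0,0,0,0,0],[1,0,0,0,0,0,0],[1,0,0,0,0,0,0],[1,0,0,0,0,0,0],[1,0,0,0,0,0,0],[1,0,0,0,0,0,0]]'
python3 -m handwheel '[[1,0,-0.0005,0,0,0,0],[1,0,-0.0005,0.015,0,0,0],[1,0,-0.0005,0.028,0,0,0],[1,0,-0.0005,0.036,0,0,0],[1,0,-0.0005,0.04,0,0,0],[1,0,-0.0005,0.042,0,0,0],[1,0,-0.0005,0.042,0,0,0]]'
```

```text
time_s: 15.15
tcp_pos: [0.4655, 0.2564, 0.1102]
ee_rot: [[1.0, 0.0, -0.0], [0.0, -1.0, -0.0], [-0.0, 0.0, -1.0]]
wrist_force: [-0.6, 0.2, -0.4]
gripper_width: 0.67
gripper_force: 0.0
time_s: 15.85
tcp_pos: [0.4657, 0.2571, 0.0683]
ee_rot: [[1.0, 0.0, 0.0], [0.0, -1.0, 0.0], [0.0, -0.0, -1.0]]
wrist_force: [-0.1, -0.3, -0.5]
gripper_width: 0.997
gripper_force: 0.0
```

```bash
python3 -m handwheel '[[0.8,0,0,0,0,0,0],[0.7,0,0,0,0,0,0],[0.5,0,0,0,0,0,0],[0,0,0,0,0,0,0],[0,0,0,0,0,0,0],[0,0,0,0,0,0,0],[0,0,0,0,0,0,0]]'
```

```text
time_s: 16.55
tcp_pos: [0.4656, 0.257, 0.0681]
ee_rot: [[1.0, 0.0, 0.0], [0.0, -1.0, 0.0], [0.0, -0.0, -1.0]]
wrist_force: [0.7, 0.0, -1.3]
gripper_width: 0.605
gripper_force: 26.2
```

```bash
python3 -m handwheel '[[0,0,0,0,0,0,0],[0,0,0,0,0,0,0]]'
```

```text
time_s: 16.75
tcp_pos: [0.4655, 0.257, 0.0682]
ee_rot: [[1.0, 0.0, 0.0], [0.0, -1.0, 0.0], [0.0, -0.0, -1.0]]
wrist_force: [-0.1, 0.3, -0.5]
gripper_width: 0.604
gripper_force: 26.2
```

```bash
python3 -m handwheel '[[0,0,0,-0.01,0,0,0],[0,0,0,-0.025,0,0,0],[0,0,0,-0.03,0,0,0],[0,0,0,-0.03,0,0,0],[0,0,0,-0.03,0,0,0]]'
python3 - <<'E'
from station import eyes,sensors
import cv2,numpy as np
s=sensors.sense();print(s['tcp_pos'],s['gripper_width'],s['gripper_force'],s['wrist_force'])
d=eyes.capture('scene');np.savez('s5.npz',**d)
a=cv2.resize(d['pixels'][80:180,120:240,::-1],(600,500),interpolation=cv2.INTER_CUBIC)
cv2.imwrite('pics/s5.png',a)
E
```

```text
time_s: 17.25
tcp_pos: [0.465, 0.2566, 0.0978]
ee_rot: [[1.0, -0.0, -0.001], [-0.0, -1.0, -0.0], [-0.001, 0.0, -1.0]]
wrist_force: [0.5, 0.8, -3.3]
gripper_width: 0.606
gripper_force: 25.7
[0.46499385 0.25657218 0.09778837] 0.6059346633578697 25.65198306692764 [ 0.54140915  0.83908808 -3.2839085 ]
```

View pics/s5.png

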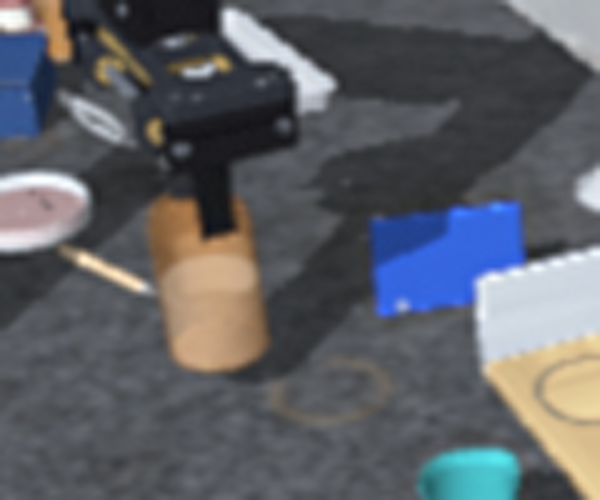

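The bottle is held and lifted upright, with 3.3 N on the wrist matching 330 g. Carrying it to the second ring.

```bash
python3 -m handwheel '[[0,0,0,-0.025,0,0,0],[0,0.01,0.013,-0.05,0,0,0],[0,0.034,0.044,-0.06,0,0,0],[0,0.06,0.078,-0.06,0,0,0],[0,0.086,0.112,-0.06,0,0,0],[0,0.112,0.146,-0.06,0,0,0],[0,0.138,0.18,-0.06,0,0,0],[0,0.158,0.206,-0.06,0,0,0]]'
python3 -m handwheel '[[0,0.016,0.02,0,0,0,0],[0,0.024,0.03,0,0,0,0],[0,0.0257,0.0316,0.01,0,0,0],[0,0.0257,0.0316,0.03,0,0,0],[0,0.0257,0.0316,0.05,0,0,0],[0,0.0257,0.0316,0.062,0,0,0],[0,0.0257,0.0316,0.07,0,0,0],[0,0.0257,0.0316,0.07,0,0,0]]'
```

```text
time_s: 18.1
tcp_pos: [0.6242, 0.0487, 0.1569]
ee_rot: [[1.0, -0.001, -0.002], [-0.001, -1.0, -0.001], [-0.002, 0.001, -1.0]]
wrist_force: [0.3, 1.1, -3.1]
gripper_width: 0.573
gripper_force: 25.7
time_s: 18.9
tcp_pos: [0.6483, 0.0199, 0.0869]
ee_rot: [[1.0, 0.001, -0.003], [0.001, -1.0, -0.0], [-0.003, 0.0, -1.0]]
wrist_force: [0.8, 0.2, -3.1]
gripper_width: 0.57
gripper_force: 25.7
```

```bash
python3 -m handwheel '[[0,0,0,0.002,0,0,0],[0,0,0,0.003,0,0,0],[0,0,0,0.004,0,0,0]]'; python3 -m handwheel '[[0,0,0,0.001,0,0,0],[0,0,0,0.002,0,0,0]]'
```

```text
time_s: 19.2
tcp_pos: [0.6498, 0.0195, 0.085]
ee_rot: [[1.0, 0.0, 0.002], [0.0, -1.0, 0.0], [0.002, -0.0, -1.0]]
wrist_force: [-0.6, 0.8, -3.4]
gripper_width: 0.571
gripper_force: 25.7
time_s: 19.4
tcp_pos: [0.6498, 0.0193, 0.0834]
ee_rot: [[1.0, 0.0, 0.001], [0.0, -1.0, -0.0], [0.001, 0.0, -1.0]]
wrist_force: [-1.7, 0.1, 3.0]
gripper_width: 0.57
gripper_force: 27.3
```

Contact came at 0.0834, so the bottle slid about 3 mm in the grip. It's on the rail now. I'll release, rise high, and go above the cylinder.

```bash
python3 -m handwheel '[[0.8,0,0,-0.001,0,0,0],[1,0,0,-0.001,0,0,0],[1,0,0,-0.001,0,0,0],[1,0,0,-0.001,0,0,0],[1,0,0,-0.001,0,0,0],[1,0,0,-0.03,0,0,0],[1,0,0,-0.075,0,0,0],[1,0,0,-0.125,0,0,0]]'
python3 -m handwheel '[[1,0,0,-0.05,0,0,0],[1,-0.21,0.255,-0.055,0,0,0],[1,-0.21,0.255,-0.055,0,0,0],[1,-0.21,0.255,-0.055,0,0,0],[1,-0.21,0.255,-0.055,0,0,0],[1,-0.21,0.255,-0.055,0,0,0],[1,-0.21,0.255,-0.055,0,0,0],[1,-0.21,0.255,-0.055,0,0,0]]'
python3 -m handwheel '[[1,0,0,0,0,0,0],[1,0,0,0,0,0,0]]'
python3 - <<'E'
from station import eyes,sensors
import cv2,numpy as np
from h import *
print(sensors.sense()['tcp_pos'])
d=eyes.capture('top');np.savez('t6.npz',**d);c=cloud(d)
e=eyes.capture('scene');np.savez('s6.npz',**e)
w=eyes.capture('wrist');np.savez('w6.npz',**w)
a=cv2.resize(d['pixels'][120:240,150:330,::-1],(540,360),interpolation=cv2.INTER_CUBIC)
b=cv2.resize(e['pixels'][100:250,180:330,::-1],(250,250),interpolation=cv2.INTER_CUBIC)
cc=cv2.resize(w['pixels'][:,:,::-1],(320,240))
o=np.zeros((600,800,3),np.uint8);o[:360,:540]=a;o[:250,540:790]=b;o[360:,:320]=cc;cv2.imwrite('pics/t6.png',o)
E
```

```text
time_s: 20.2
tcp_pos: [0.6484, 0.0192, 0.2072]
ee_rot: [[1.0, 0.0, -0.003], [0.0, -1.0, -0.001], [-0.003, 0.001, -1.0]]
wrist_force: [2.0, -0.2, 0.2]
gripper_width: 0.999
gripper_force: 0.0
time_s: 21.0
tcp_pos: [0.4369, -0.2375, 0.2628]
ee_rot: [[1.0, -0.002, 0.001], [-0.002, -1.0, -0.0], [0.001, 0.0, -1.0]]
wrist_force: [-0.3, -0.4, -0.2]
gripper_width: 1.003
gripper_force: 0.0
time_s: 21.2
tcp_pos: [0.439, -0.2361, 0.2625]
ee_rot: [[1.0, -0.001, 0.001], [-0.001, -1.0, -0.0], [0.001, 0.0, -1.0]]
wrist_force: [0.3, -0.3, 0.2]
gripper_width: 1.0
gripper_force: 0.0
[ 0.43904884 -0.23612279  0.26250932]
```

View pics/t6.png

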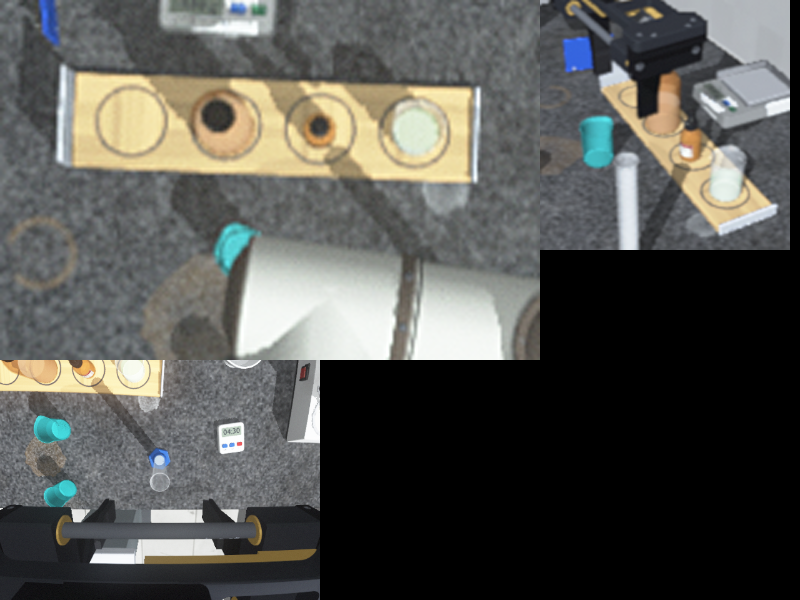

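The three placed things stand upright inside their rings at top crop (225,122), (320,127) and (415,129). The cylinder stands under the wrist, rim at about (256,195) in full pixels. Now I'll refine the cylinder and check the three placings by number.

Run:
```python
import numpy as np,cv2
from h import *
w=np.load('w6.npz');t=np.load('t6.npz');s=np.load('s6.npz');c=cloud(w)
hsv=cv2.cvtColor(w['pixels'],cv2.COLOR_RGB2HSV)
m=cv2.inRange(hsv,(105,150,80),(125,255,255));m[:130]=0;m[200:]=0;m[:,:220]=0;m[:,290:]=0
v,u=np.nonzero(m);print('foot',u.min(),u.max(),v.min(),v.max(),plane(w,[(u.min()+u.max())/2,(v.min()+v.max())/2],.005))
m=(c[...,2]>.15)&(c[...,2]<.205)&(abs(c[...,0]-.44)<.03)&(abs(c[...,1]+.236)<.03)
v,u=np.nonzero(m);p=c[m];print('tube',len(p),p.min(0).round(4),p.max(0).round(4),u.min(),u.max(),v.min(),v.max())
g=[256,195]; print('rimplane',plane(w,g,.196))
ring={'bot':(.6487,.0193),'drop':(.6423,-.0807),'beak':(.6367,-.18)}
ct=cloud(t);cw=c;hs=cv2.cvtColor(t['pixels'],cv2.COLOR_RGB2HSV)
for n,d in (('t',t),('s',s),('w',w)):
  cc=cloud(d)
  for k,(x,y) in ring.items():
    q=cc[(abs(cc[...,0]-x)<.04)&(abs(cc[...,1]-y)<.045)&(cc[...,2]>.025)&(cc[...,2]<.155)]
    if len(q)>20: 
      zt=np.percentile(q[:,2],99); h=q[q[:,2]>zt-.012]; print(n,k,len(q),'mid',((q.min(0)+q.max(0))/2-[x,y,0])[:2].round(4),'top',((h.min(0)+h.max(0))/2-[x,y,0])[:2].round(4),zt.round(4),q.min(0)[:2].round(3),q.max(0)[:2].round(3))
```

```text
foot 238 270 141 170 [[ 0.44409402 -0.23441125  0.005     ]]
tube 774 [ 0.4243 -0.2493  0.1501] [ 0.454  -0.2205  0.1957] 239 270 172 210
rimplane [[ 0.43988271 -0.23626716  0.196     ]]
t bot 379 mid [-0.0024 -0.0004] top [-0.0017  0.0006] 0.1463 [ 0.616 -0.012] [0.677 0.05 ]
t drop 109 mid [-0.0037  0.0015] top [-0.0029  0.0001] 0.1117 [ 0.622 -0.095] [ 0.655 -0.064]
t beak 268 mid [ 0.0007 -0.0012] top [ 0.0002 -0.0012] 0.0835 [ 0.611 -0.207] [ 0.664 -0.155]
s bot 474 mid [-0.0033 -0.0121] top [ 0.0046 -0.0129] 0.1251 [ 0.617 -0.015] [0.674 0.029]
s drop 287 mid [-0.0027 -0.0023] top [-0.0029  0.0009] 0.1083 [ 0.623 -0.098] [ 0.657 -0.068]
s beak 568 mid [ 0.0025 -0.0003] top [ 0.0025 -0.0001] 0.0806 [ 0.612 -0.207] [ 0.666 -0.153]
w bot 2217 mid [-0.011  -0.0021] top [-0.018   0.0008] 0.1265 [ 0.616 -0.011] [0.66  0.046]
w drop 822 mid [-0.0063  0.0018] top [-0.0071  0.0009] 0.097 [ 0.621 -0.096] [ 0.651 -0.061]
w beak 1297 mid [-0.0059  0.0004] top [-0.011   0.0004] 0.0795 [ 0.61  -0.206] [ 0.651 -0.153]
```

The three placings are within about 4 mm of their ring centres. The cylinder axis is at (0.4395,−0.2355). Descending to tips z≈0.145 and gripping.

```bash
python3 -m handwheel '[[0.9,0.0005,-0.0006,0.03,0,0,0],[0.8,0.0005,-0.0006,0.07,0,0,0],[0.8,0.0005,-0.0006,0.1,0,0,0],[0.8,0.0005,-0.0006,0.1175,0,0,0],[0.7,0.0005,-0.0006,0.1175,0,0,0],[0.6,0.0005,-0.0006,0.1175,0,0,0],[0.5,0.0005,-0.0006,0.1175,0,0,0],[0.4,0.0005,-0.0006,0.1175,0,0,0]]'
python3 -m handwheel '[[0.35,0,0,0,0,0,0],[0.3,0,0,0,0,0,0],[0.2,0,0,0,0,0,0],[0,0,0,0,0,0,0],[0,0,0,0,0,0,0],[0,0,0,0,0,0,0]]'
```

```text
time_s: 22.15
tcp_pos: [0.4408, -0.2351, 0.146]
ee_rot: [[1.0, 0.001, 0.003], [0.001, -1.0, -0.001], [0.003, 0.001, -1.0]]
wrist_force: [0.8, 0.0, 0.1]
gripper_width: 0.518
gripper_force: 0.0
time_s: 22.75
tcp_pos: [0.4402, -0.2353, 0.1452]
ee_rot: [[1.0, 0.0, 0.001], [0.0, -1.0, -0.001], [0.001, 0.001, -1.0]]
wrist_force: [-0.2, -0.9, 3.7]
gripper_width: 0.331
gripper_force: 30.0
```

```bash
python3 -m handwheel '[[0,0,0,-0.02,0,0,0],[0,0,0,-0.055,0,0,0],[0,0,-0.01,-0.09,0,0,0],[0,0,-0.04,-0.1,0,0,0],[0,0,-0.08,-0.1,0,0,0],[0,0,-0.12,-0.1,0,0,0],[0,0,-0.16,-0.1,0,0,0],[0,0,-0.2,-0.1,0,0,0]]'
python3 -m handwheel '[[0,0,-0.04,0,0,0,0],[0,0,-0.08,0,0,0,0],[0,0.015,-0.115,0,0,0,0],[0,0.045,-0.14,0,0,0,0],[0,0.08,-0.15,0,0,0,0],[0,0.12,-0.1536,0,0,0,0],[0,0.155,-0.1536,0,0,0,0],[0,0.18,-0.1536,0,0,0,0]]'
python3 -m handwheel '[[0,0.022,0,0,0,0,0],[0,0.032,0,0,0,0,0],[0,0.0345,0,0,0,0,0],[0,0.0345,0,0.015,0,0,0],[0,0.0345,0,0.04,0,0,0],[0,0.0345,0,0.06,0,0,0],[0,0.0345,0,0.072,0,0,0],[0,0.0345,0,0.076,0,0,0]]'
python3 -m handwheel '[[0,0,0,0,0,0,0],[0,0,0,0,0,0,0],[0,0,0,0,0,0,0]]'
```

```text
time_s: 23.55
tcp_pos: [0.4389, -0.0335, 0.2441]
ee_rot: [[1.0, -0.0, -0.001], [-0.0, -1.0, 0.0], [-0.001, -0.0, -1.0]]
wrist_force: [1.4, -0.3, -1.1]
gripper_width: 0.331
gripper_force: 30.0
time_s: 24.35
tcp_pos: [0.6211, 0.1188, 0.2428]
ee_rot: [[1.0, -0.0, -0.003], [-0.0, -1.0, -0.0], [-0.003, 0.0, -1.0]]
wrist_force: [-0.7, -0.7, -0.4]
gripper_width: 0.334
gripper_force: 30.0
time_s: 25.15
tcp_pos: [0.6529, 0.1184, 0.1675]
ee_rot: [[1.0, 0.0, -0.003], [0.0, -1.0, -0.001], [-0.003, 0.001, -1.0]]
wrist_force: [-0.3, 0.6, -1.3]
gripper_width: 0.336
gripper_force: 30.0
time_s: 25.45
tcp_pos: [0.6549, 0.1188, 0.1701]
ee_rot: [[1.0, 0.0, 0.002], [0.0, -1.0, 0.001], [0.002, -0.001, -1.0]]
wrist_force: [0.6, -0.0, -1.3]
gripper_width: 0.334
gripper_force: 30.0
```

Contact should come at about 0.157.

```bash
python3 -m handwheel '[[0,0,0,0.005,0,0,0],[0,0,0,0.009,0,0,0],[0,0,0,0.011,0,0,0],[0,0,0,0.012,0,0,0]]'; python3 -m handwheel '[[0,0,0,0.001,0,0,0],[0,0,0,0.0015,0,0,0],[0,0,0,0.0015,0,0,0]]'
```

```text
time_s: 25.85
tcp_pos: [0.6546, 0.1184, 0.1572]
ee_rot: [[1.0, 0.0, 0.001], [0.0, -1.0, -0.0], [0.001, 0.0, -1.0]]
wrist_force: [-0.2, -0.1, 4.9]
gripper_width: 0.334
gripper_force: 30.0
time_s: 26.15
tcp_pos: [0.6551, 0.1184, 0.1572]
ee_rot: [[1.0, 0.001, 0.003], [0.001, -1.0, -0.0], [0.003, 0.0, -1.0]]
wrist_force: [-0.6, -0.7, 6.0]
gripper_width: 0.327
gripper_force: 30.0
```

```bash
python3 -m handwheel '[[0.4,0,0,-0.001,0,0,0],[0.6,0,0,-0.001,0,0,0],[0.7,0,0,-0.001,0,0,0],[0.7,0,0,-0.001,0,0,0],[0.7,0,0,-0.02,0,0,0],[0.7,0,0,-0.05,0,0,0],[0.8,0,0,-0.09,0,0,0],[0.8,0,0,-0.12,0,0,0]]'
python3 -m handwheel '[[0.8,-0.05,0,0,0,0,0],[0.8,-0.1,0,0,0,0,0],[0.8,-0.15,0,0,0,0,0],[0.8,-0.2,-0.03,0,0,0,0],[0.8,-0.2,-0.08,0,0,0,0],[0.8,-0.2,-0.13,0,0,0,0],[0.8,-0.2,-0.15,0,0,0,0],[0.8,-0.2,-0.15,0,0,0,0]]'
python3 - <<'E'
from station import eyes,sensors
import cv2,numpy as np
from h import *
t=eyes.capture('top');s=eyes.capture('scene')
ring={'cyl':(.6548,.1183),'bot':(.6487,.0193),'drop':(.6423,-.0807),'beak':(.6367,-.18)}
for n,d in (('t',t),('s',s)):
  cc=cloud(d)
  for k,(x,y) in ring.items():
    q=cc[(abs(cc[...,0]-x)<.04)&(abs(cc[...,1]-y)<.042)&(cc[...,2]>.03)&(cc[...,2]<.22)]
    zt=np.percentile(q[:,2],99); h=q[q[:,2]>zt-.015]; print(n,k,len(q),'mid',((q.min(0)+q.max(0))/2-[x,y,0])[:2].round(4),'top',((h.min(0)+h.max(0))/2-[x,y,0])[:2].round(4),zt.round(4))
  hsv=cv2.cvtColor(d['pixels'],cv2.COLOR_RGB2HSV)
  m=cv2.inRange(hsv,(105,150,80),(125,255,255))>0; m&=(abs(cc[...,0]-.655)<.04)&(abs(cc[...,1]-.118)<.045)
  v,u=np.nonzero(m); print('foot',len(u),plane(d,[[(u.min()+u.max())/2,(v.min()+v.max())/2]],.016))
a=cv2.resize(t['pixels'][120:250,150:340,::-1],(475,325),interpolation=cv2.INTER_CUBIC)
b=cv2.resize(s['pixels'][80:250,180:330,::-1],(318,360),interpolation=cv2.INTER_CUBIC)
o=np.zeros((360,793,3),np.uint8);o[:325,:475]=a;o[:,475:]=b;cv2.imwrite('pics/end.png',o)
E
```

```text
time_s: 26.95
tcp_pos: [0.6547, 0.1185, 0.2775]
ee_rot: [[1.0, 0.0, 0.002], [0.0, -1.0, 0.0], [0.002, -0.0, -1.0]]
wrist_force: [1.0, 0.2, -0.4]
gripper_width: 0.769
gripper_force: 0.0
time_s: 27.75
tcp_pos: [0.4538, 0.2714, 0.2745]
ee_rot: [[1.0, 0.004, -0.001], [0.004, -1.0, -0.0], [-0.001, 0.0, -1.0]]
wrist_force: [-0.6, 0.0, -0.7]
gripper_width: 0.801
gripper_force: 0.0
t cyl 169 mid [-0.0021 -0.0024] top [-0.0019 -0.0024] 0.2102
t bot 376 mid [-0.0022 -0.0002] top [-0.0018 -0.0004] 0.1472
t drop 109 mid [-0.0038  0.0015] top [-0.0031  0.0001] 0.1085
t beak 265 mid [ 0.0001 -0.0012] top [ 0.0001 -0.0012] 0.0843
foot 60 [[0.65008868 0.11703893 0.016     ]]
s cyl 523 mid [-0.0004 -0.0018] top [-0.0001 -0.0017] 0.2081
s bot 790 mid [-0.003  -0.0041] top [-0.0016 -0.001 ] 0.1431
s drop 268 mid [-0.0028 -0.0023] top [-0.0027 -0.0002] 0.1075
s beak 541 mid [ 0.0013 -0.0002] top [ 0.0013 -0.0001] 0.0812
foot 54 [[0.64589606 0.11743004 0.016     ]]
```

View pics/end.png

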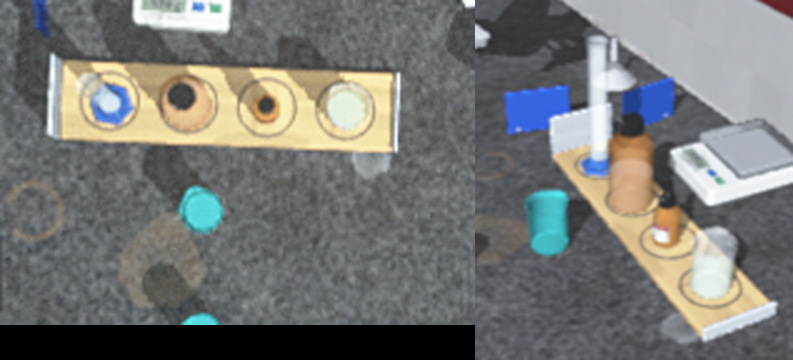

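All four stand upright and centred in their rings, in order: cylinder (108,102), bottle (187,103), dropper (265,107), beaker (347,108). All are within about 5 mm of centre and the arm is clear, so I'm handing in.

```bash
python3 -c "
from station import workorder
print(workorder.finish_job())"
```

```text
the job is handed in; nothing more can be done
None
```

The job is handed in: from the high end plate to the low one stand the cylinder, bottle, dropper and beaker, upright and (camera-measured) within about 5 mm of their ring centres (the cylinder's foot, partly hidden, read 5–9 mm), at about 28 s; the arm went nowhere near the timer or mortar, and no verdict was returned.

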